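Fold down the ratchet work rest

TASK

Fold the padded work rest down flat: first press the orange pawl tab fully down so that the pawl comes free of the teeth and stays free, then push the black pad steadily down until the arm lies level on its buffers. It is all fingertip work: pick nothing up, do not lift the arm, force it against the engaged pawl or slam it down, and leave the other things on the bench alone.

Things in the scene. Friction and masses are not known exactly. Their poses are not given: they have to be found in the camera images.
- rest: Folding ratchet work rest bolted to the bench: blue base plate 370 x 96 x 8 mm with two blue cheeks that carry the arm's hinge 85 mm above the bench. Origin on the bench directly under the hinge. Own -x: the way the padded arm points when folded down; own +x: toward the orange pawl tab; y: along both hinge axes; z up. The plate runs from -215 to +155 mm in x; two round buffer posts (top 75 mm above the bench) stand at x = -160 mm. It does not move.
- rest_hinge (a point): Point on the hinge axis of the padded arm, midway between the cheeks, 85 mm above the bench.
- fold (a joint): Angle of the padded arm in rad: 0 = raised 50 degrees above level, grows as the arm is pushed down, 0.87 = level, on its buffers (hard stop). It stands between 0 and 0.12 at the start. Stiff hinge: it stays wherever it is left and takes 3 to 6 N at the pad to push down. While the pawl is in, teeth on the arm's sector catch on it by about 0.25 rad.
- rest_arm: The swinging steel arm with its toothed sector at the hinge and, firmly fixed at its outer end, a black rubber-faced pad 66 mm along the arm x 102 mm across x 16 mm thick. Origin on the hinge axis; its axes agree with those of the rest when joint fold is 0 and turn with the arm.
- pad_top (a point): Centre of the pad's upper face: 165 mm from the hinge along the arm and 24 mm above the arm's centre line. About 0.23 m above the bench when raised, 0.109 m when the arm is fully down.
- pawl (a joint): Angle of the orange pawl in rad: 0 = hooked into the teeth, grows as its tab is pressed down, free of the teeth from about 0.2, 0.4 = hard stop. Stiff pivot: it stays where it is left; takes about 3 N at the tab. Pivot axis along the rest's y, at x = 52 mm, z = 35 mm in the rest's frame.
- tab_top (a point): Centre of the upper face of the orange thumb tab of the pawl, 32 mm (along the rest's x) x 44 mm x 6 mm thick. At rest it lies 126 mm from the hinge in the rest's +x and 56 mm above the bench; fully pressed it has come down 29 mm and tilts 0.4 rad.
- tape_yellow: Roll of yellow tape lying flat, 75x75x19 mm, loose bystander; origin at its underside. Leave alone.
- cassette: Steel sprocket cassette lying flat, 128x128x29 mm, loose bystander; origin at its underside. Leave alone.
- grease_tub: Dark tub with yellow lid, 70x70x74 mm, loose bystander; origin at its underside. Leave alone.
- yellow_tub: Shallow open yellow plastic tub, 119x119x57 mm, loose bystander; origin at its underside. Leave alone.
- lever_b: Blue nylon tyre lever, 111x19x10 mm, loose bystander; origin at its underside. Leave alone.

How it is judged:
On the way, in this order (a step that is already met when the one before it is completed fails the run):
1. the pawl tab is pressed down, the pawl free of the teeth, while the arm is still raised (value of joint pawl above 0.3 rad and value of joint fold below 0.35 rad), for 0.2 s.
2. the arm is pushed down onto its buffers with the pawl free (value of joint fold above 0.81 rad and value of joint pawl above 0.25 rad), for 0.2 s.
At the end, for the whole second after the job is handed in: The arm is at rest within 0.06 rad of its lower stop (joint fold above 0.81) and the pawl is still free (joint pawl above 0.25) (all of step 2 and velocity of joint fold between -0.05 and 0.05 rad/s); the robot touches nothing.
It fails at once if the arm is lifted above its raised position (value of joint fold below -0.06 rad).
It fails at once if the arm is slammed down (faster than 2.5 rad/s) (velocity of joint fold above 2.5 rad/s).
It fails at once if the pad is forced down with more than 40 N while the pawl is in the teeth (value of joint pawl below 0.15 rad and contact force between the fingers and rest_arm above 40 N).
It fails at once if a bystander is moved more than 20 mm or lifted (distance of any of tape_yellow, cassette, grease_tub, yellow_tub, lever_b from where it was at the start of the episode above 0.02 m).
It also fails if it takes over 48 s, if anything falls off the work surface, if the arm or the gripper's body presses on something with over 40 N, if the wrist force passes 120 N, or if a joint passes its speed limit or range.

ROBOT

A 6-joint arm with a two-finger parallel gripper is mounted at the origin on a cart in front of the work surface, level with it; the furniture and walls round the work are solid. World frame = base frame: x ahead of the robot, y to its left, z up, the work surface at z = 0. Lengths are in m, angles in rad, forces in N, time in s.
With the tool pointing down it reaches from about 0.375 to 0.9 m from the base axis. Payload 3.1 kg.
Tool frame: the origin (TCP) lies midway between the tips of the shut fingers; the grasp point (between the pads) lies 19 mm behind it; x points along the fingers, z is the direction in which the jaws open and shut, and the axes are right-handed (so a half turn about x gives the same grasp; the last joint's range is limited). The gripper opens to 85 mm and grips with 20 to 120 N. Pads are 22 mm wide; open, the fingers measure 114 mm over their backs; the gripper's body (76 mm by 85 mm) begins 54 mm behind the grasp point. The pads swing forward as they close: fully open they stand 13 mm farther back than shut.
Start: joints at [-1.468, 0.527, 1.433, -0, 1.181, -0.178], TCP at [0.173, -0.6, 0.198] pointing down, gripper open.
Joint ranges: [-3.08, 3.08], [-0.75, 2.2], [0.22, 2.44], [-1.43, 4.57], [0, 2.65], [-2.85, 2.85]. Speed limits (rad/s): [2.79, 2.79, 3.14, 3.14, 3.14, 3.14].

INTERFACE

Orientations are given as a unit quaternion [x, y, z, w].
In Python, from station import status, snapshot, camera_params, ticket gives the robot as it stands.
- The arm moves only by the tool arm_command, never from a script. Its argument "series" is a list that holds one entry, the list of rows, each a list of 4 numbers: the shift along the tool's x, y, z in mm, then the turn about the tool's x in rad. A call has 1 to 10 rows; each row shifts and turns the commanded pose from where the row before left it, along the tool's axes as they then stand; what a row does not reach is not made up. A row lasts 1/10 s, in which the tool goes at most 50 mm and 8.59 degrees, less where a joint would pass 70% of its speed; a pose out of reach is approached as far as the arm can. A call is refused whole if a number of a shift passes 50 or a number of a turn 0.15, either way. A call with a gripper value outside its range is refused whole. "jaw" is the opening in per cent of the stroke, from 0 (shut) to 100 (fully open), set as the call begins (left out, the last holds). The fingers move at their own pace and stop on an object; "force" is the grip in N (left out, the last holds). Time passes only in rows, so rows that do not move let the fingers close. It gives the time, the measured TCP pose, the force and the opening at its end, in the units of the state.
- status.sense(): the state, without advancing time (a new reading comes with each control period).
- snapshot(name): name is "side" or "top"; returns the picture (480x640x3 uint8, red, green, blue); there is no depth.
- camera_params(name): a dict with "fovy" (degrees; the focal length in pixels is half the picture's height over the tangent of half this angle, whatever the lens; pixels are square), "cx", "cy" (the principal point, pixels), "extrinsics" (4x4, takes a point from camera to world coordinates). Camera axes: x right, y down, z forward; pixel columns grow to the right and rows downward; lengths in m; the calibration is good to about 2 mm. A picture is of the moment at which its call begins. camera_params takes no time and is no camera call.
- ticket.sign_off(): hands the job in, once; it reports no verdict.
The state is a dict: "t": time; "q": joint angles; "qd": joint speeds; "tau": joint torques, N m; "tcp_pos": TCP position; "tool_rot": TCP orientation; "force": force on the tool from outside, world axes, zero at the start; "ft_torque": the same for the moment, N m; "finger_gap": opening from 0.0 (shut) to 1.0 (fully open).
Only numpy, scipy, OpenCV 4.12 (cv2) and the standard library are available. Lean on these libraries where they do the work, as an engineer would, in place of code of your own. Each camera call takes 0.05 s, during which the arm holds its last target. There are 200 camera calls.

## Working session

There is one attempt and no reset: what is moved stays moved. The work goes in short steps, Python scripts to look and compute and a tool call to move; the robot and the scene stay as the last step left them, time stands still between calls to the robot, and variables do not carry over. Pictures are saved under pics/ and viewed, about 8 in all and at most 12, crops included, and the job is handed in when it is done.

Besides the shell and the picture viewer there is one more tool, called after "Emit:" by a JSON object that holds its "op" and its "data", one argument or row to a line. arm_command: Moves the arm, as the interface text tells. Its arguments: {"type":"object","properties":{"series":{"type":"array"},"jaw":{"type":"number"},"force":{"type":"number"}},"required":["series"]}

```bash
mkdir -p pics; python3 - <<'E'
from station import status, snapshot, camera_params
import cv2
for n in("side","top"):
    cv2.imwrite(f"pics/{n}0.png",snapshot(n)[:,:,::-1]); print(n,camera_params(n))
print(status.sense())
E
```

```text
side {'fovy': 53.36246827506688, 'cx': 320.12251041193775, 'cy': 235.1320379344986, 'extrinsics': array([[-0.96955471, -0.17154259,  0.17474784,  0.30841209],
       [-0.24454741,  0.64140697, -0.727182  ,  1.07968997],
       [ 0.0126582 , -0.74777687, -0.66382944,  1.17554045],
       [ 0.        ,  0.        ,  0.        ,  1.        ]])}
top {'fovy': 43.942628839713116, 'cx': 307.70401021028994, 'cy': 234.27604661382915, 'extrinsics': array([[ 1.17882877e-02, -9.76597414e-01,  2.14752246e-01,
         2.34784561e-01],
       [-9.99925531e-01, -1.21912862e-02, -5.52118612e-04,
        -4.61234012e-02],
       [ 3.15730370e-03, -2.14729745e-01, -9.76668402e-01,
         1.74740051e+00],
       [ 0.00000000e+00,  0.00000000e+00,  0.00000000e+00,
         1.00000000e+00]])}
{'t': 0.1, 'q': array([-1.46850949e+00,  5.28373201e-01,  1.43378781e+00,  7.21023005e-06,
        1.18138406e+00, -1.78497264e-01]), 'qd': array([-0.00107557, -0.00275038, -0.00245597, -0.00186628,  0.00358711,
        0.00037894]), 'tau': array([ 3.99702424e-05, -4.43306029e+01, -1.78585392e+01, -1.18336948e-04,
        3.90519679e-03, -1.69060951e-05]), 'tcp_pos': array([ 0.17315181, -0.59979872,  0.19742719]), 'tool_rot': array([ 0.42562347,  0.56551284, -0.42460757,  0.56457799]), 'force': array([-0.05938123, -0.11370066,  0.27793247]), 'ft_torque': array([-0.03123702,  0.01238674,  0.03832268]), 'finger_gap': 0.9981908239598949}
```

View pics/top0.png

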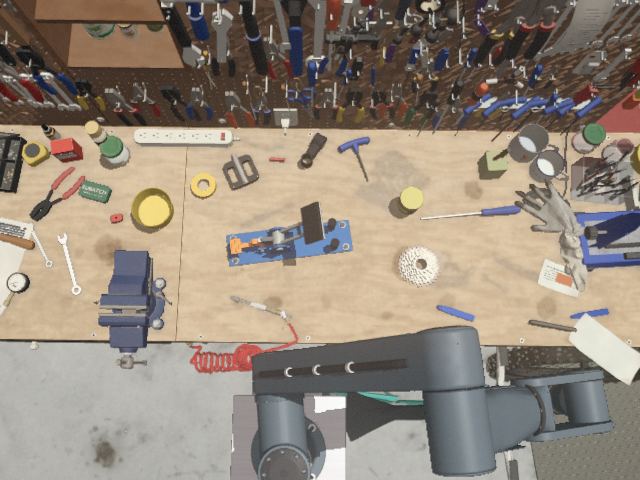

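View pics/side0.png

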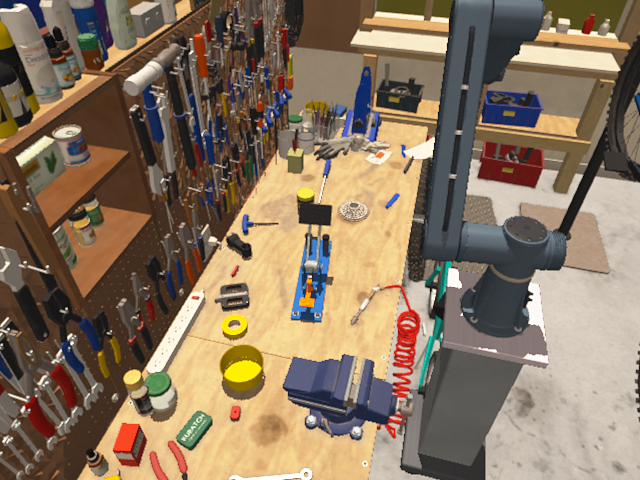

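The top view shows the blue plate from about (228,248) to (352,236), with the orange tab near (237,245) on the left and the black pad near (312,222) on the right. The robot's tool is off to the right. I'll zoom in for the corners.

```bash
python3 - <<'E'
import cv2,numpy as np
a=cv2.imread("pics/top0.png")[195:275,215:365]; b=cv2.imread("pics/side0.png")[195:330,270:350]
a=cv2.resize(a,None,fx=5,fy=5,interpolation=2); cv2.imwrite("pics/topc.png",a)
E
```

```text
(no output)
```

View pics/topc.png

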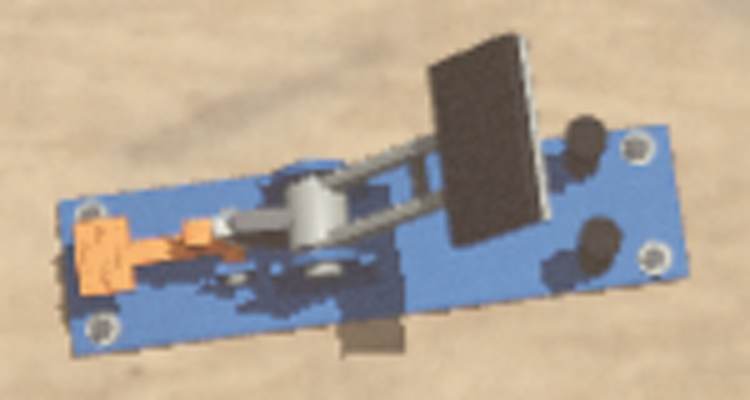

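Crop (5x, offset 215,195): plate corners at (60,202), (668,127), (690,277) and (73,356). The tab centre is about (103,257) and the pad centre about (488,141).

```bash
cat > h.py <<'E'
import numpy as np
from station import camera_params
from scipy.optimize import least_squares
from scipy.spatial.transform import Rotation as R
def proj(n,P):
    c=camera_params(n);E=c["extrinsics"];p=(np.atleast_2d(P)-E[:3,3])@E[:3,:3]
    f=240/np.tan(np.radians(c["fovy"]/2));return p[:,:2]/p[:,2:]*f+[c["cx"],c["cy"]]
def rest(v,L):
    c,s=np.cos(v[2]),np.sin(v[2]);L=np.atleast_2d(L)
    return L@np.array([[c,s,0],[-s,c,0],[0,0,1]])+[v[0],v[1],0]
def pad(f,u=.165,w=.024,y=0.):
    a=np.radians(50)-f   # elevation
    return [-u*np.cos(a)+w*np.sin(a),y,.085+u*np.sin(a)+w*np.cos(a)]
E
python3 - <<'E'
from h import *
from station import status
U=lambda l:np.array(l)/5+[215,195]
uv=U([(60,202),(668,127),(690,277),(73,356)])
# image up = world +x ; rest +x ~ world +y, rest y ~ world -x
L=np.array([[.155,-.048,.008],[-.215,-.048,.008],[-.215,.048,.008],[.155,.048,.008]])
s=least_squares(lambda v:(proj("top",rest(v,L))-uv).ravel(),[.4,0,1.57]);v=s.x
print(v,s.fun)
print("tab pred",(proj("top",rest(v,[.126,0,.056]))-[215,195])*5)
puv=U([(428,67),(518,35),(550,217),(455,247)])
for sg in [1]:
  PL=lambda f:np.array([pad(f,.132,.024,-.051),pad(f,.198,.024,-.051),pad(f,.198,.024,.051),pad(f,.132,.024,.051)])
  r=least_squares(lambda f:(proj("top",rest(v,PL(f[0])))-puv).ravel(),[.06]);print(r.x,r.fun)
  f=r.x[0]
print("hinge",rest(v,[0,0,.085]),"tab",rest(v,[.126,0,.056]),"pad",rest(v,pad(f)),"paddown",rest(v,pad(.87)))
st=status.sense();print(R.from_quat(st["tool_rot"]).as_matrix().round(3))
np.save("v.npy",v)
E
```

```text
[0.58583492 0.03590596 1.71033938] [-0.59915811 -0.3394535   0.21107466 -0.55501325  0.39448052  0.52780659
 -0.00647607  0.31872022]
tab pred [[104.20466941 256.70373635]]
[0.06112704] [ 1.0090582   0.08365862  0.10607866 -0.34381617 -1.10331245  1.08334668
  0.41613509  0.91865356]
hinge [[0.58583492 0.03590596 0.085     ]] tab [[0.5683095 0.1606812 0.056    ]] pad [[ 0.59921197 -0.05933422  0.22120338]] paddown [[ 0.6087759  -0.12742627  0.10943958]]
[[-0.     0.961  0.277]
 [ 0.002  0.277 -0.961]
 [-1.     0.    -0.002]]
```

The fit is good: residuals are about 0.5 px and the tab prediction agrees. With a 0.14 rad turn about tool x, tool z lies along rest -x and tool y along rest -y. I'll lift, align and shut the jaw first.

Emit:
{"op": "arm_command", "data": {
  "series": [
    [[-30,0,0,0.14],[-30,0,0,0],[-30,0,0,0],[-30,20,0,0],[0,40,0,0],[0,40,0,0],[0,40,0,0],[0,40,0,0],[0,40,0,0],[0,30,-20,0]]
  ],
  "jaw": 0,
  "force": 60
}}

```text
t: 1.1
tcp_pos: [0.4201, -0.5462, 0.3168]
tool_rot: [0.464, 0.534, -0.463, 0.534]
force: [-0.6, 0.3, 1.2]
finger_gap: -0.001
```

Emit:
{"op": "arm_command", "data": {
  "series": [
    [[0,25,-35,0],[0,25,-35,0],[0,25,-35,0],[0,20,-40,0],[0,20,-40,0],[0,20,-40,0],[0,20,-40,0],[0,20,-40,0],[0,20,-40,0],[0,10,-40,0]]
  ]
}}

```text
t: 2.1
tcp_pos: [0.5676, -0.1336, 0.3177]
tool_rot: [0.464, 0.534, -0.463, 0.534]
force: [0.8, -0.2, -0.9]
finger_gap: -0.002
```

```bash
cat > m.py <<'E'
from h import *
from station import status
v=np.load("v.npy");st=status.sense();M=R.from_quat(st["tool_rot"]).as_matrix();p=st["tcp_pos"]
print("t",st["t"],"tcp",p.round(4),"F",st["force"].round(1),"gap",st["finger_gap"],"\n",M.round(3))
c,s=np.cos(v[2]),np.sin(v[2]);d=p-[v[0],v[1],0]
print("tcp in rest mm",(np.array([c*d[0]+s*d[1],-s*d[0]+c*d[1],d[2]])*1000).round(1))
for n,P in(("tab",rest(v,[.126,0,.056])[0]),("pad",rest(v,pad(.061))[0])):print(n,"tool mm",(M.T@(P-p)*1000).round(1))
E
python3 m.py
```

```text
t 2.1 tcp [ 0.5676 -0.1336  0.3177] F [ 0.8 -0.2 -0.9] gap -0.002292148392207787 
 [[-0.     0.99   0.141]
 [ 0.001  0.141 -0.99 ]
 [-1.    -0.    -0.001]]
tcp in rest mm [-165.3   41.6  317.7]
tab tool mm [ 261.9   42.2 -291.1]
pad tool mm [ 96.5  41.8 -69. ]
```

Emit:
{"op": "arm_command", "data": {
  "series": [
    [[0,12,-37,0],[0,10,-40,0],[0,10,-40,0],[0,10,-40,0],[0,0,-40,0],[0,0,-40,0],[0,0,-40,0],[0,0,-20,0],[30,0,0,0],[30,0,0,0]]
  ]
}}

```text
t: 3.1
tcp_pos: [0.567, 0.1656, 0.2583]
tool_rot: [0.464, 0.534, -0.462, 0.535]
force: [1.0, -0.0, -0.9]
finger_gap: 0.002
```

Emit:
{"op": "arm_command", "data": {
  "series": [
    [[40,0,0,0],[40,0,0,0],[40,0,0,0],[30,0,0,0],[20,0,0,0],[8,0,0,0],[0,0,0,0]]
  ]
}}

```text
t: 3.8
tcp_pos: [0.5658, 0.1642, 0.079]
tool_rot: [0.463, 0.535, -0.464, 0.533]
force: [0.0, 0.1, 1.2]
finger_gap: -0.0
```

```bash
python3 m.py; python3 - <<'E'
from station import snapshot
import cv2
a=snapshot("side")[210:330,250:370,::-1];b=snapshot("top")[195:275,215:365,::-1]
import numpy as np
cv2.imwrite("pics/p1.png",np.hstack([cv2.resize(a,(400,400),interpolation=2),cv2.resize(b,(400,400*80//150),interpolation=2).__class__ and cv2.copyMakeBorder(cv2.resize(b,(400,213),interpolation=2),0,187,0,0,0)]))
E
```

```text
t 3.8 tcp [0.5658 0.1642 0.079 ] F [0.  0.1 1.2] gap -0.00043201801261059757 
 [[-0.003  0.99   0.14 ]
 [-0.     0.14  -0.99 ]
 [-1.    -0.003 -0.   ]]
tcp in rest mm [129.8   2.   79. ]
tab tool mm [23.   2.   3.8]
pad tool mm [-142.2    1.3  226. ]
```

View pics/p1.png

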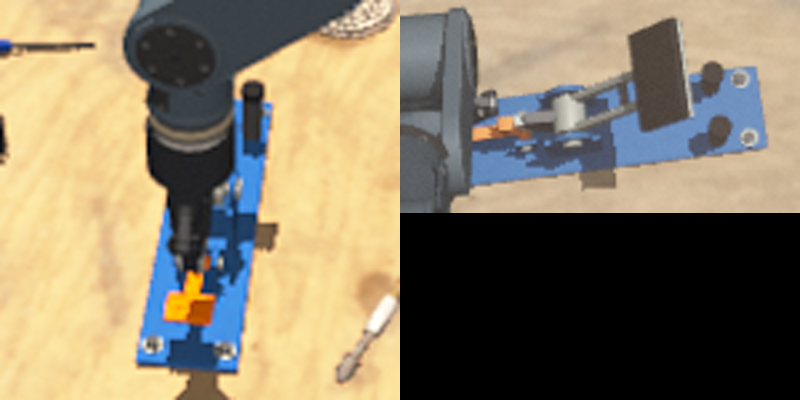

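The pawl tab sits just below the fingertips: crop tip near (193,268), tab near (190,305). The 23 mm height difference accounts for that offset. Pressing slowly.

Emit:
{"op": "arm_command", "data": {
  "series": [
    [[8,0,-1,0],[8,2,-1,0],[5,0,0,0],[4,0,0,0],[4,0,0,0],[4,0,0,0],[4,0,0,0],[0,0,0,0]]
  ]
}}

```text
t: 4.7
tcp_pos: [0.568, 0.1665, 0.0427]
tool_rot: [0.463, 0.534, -0.464, 0.534]
force: [-0.3, 1.0, -0.1]
finger_gap: 0.001
```

Emit:
{"op": "arm_command", "data": {
  "series": [
    [[3,0,0,0],[3,0,0,0],[3,0,0,0],[0,0,0,0]]
  ]
}}

```text
t: 5.1
tcp_pos: [0.5681, 0.1665, 0.0339]
tool_rot: [0.463, 0.534, -0.464, 0.534]
force: [-0.9, -0.1, -0.5]
finger_gap: 0.001
```

Emit:
{"op": "arm_command", "data": {
  "series": [
    [[2,0,0,0],[2,0,0,0],[2,0,0,0]]
  ]
}}

```text
t: 5.4
tcp_pos: [0.5686, 0.1666, 0.0282]
tool_rot: [0.464, 0.534, -0.464, 0.534]
force: [-0.2, -0.4, 0.4]
finger_gap: -0.0
```

```bash
python3 m.py|head -4; python3 - <<'E'
from station import snapshot
import cv2
a=snapshot("side")[230:330,270:350,::-1]
cv2.imwrite("pics/p2.png",cv2.resize(a,(480,600),interpolation=2))
E
```

```text
t 5.4 tcp [0.5686 0.1666 0.0282] F [-0.2 -0.4  0.4] gap -0.00044390819376419714 
 [[ 0.    0.99  0.14]
 [ 0.    0.14 -0.99]
 [-1.    0.   -0.  ]]
```

View pics/p2.png

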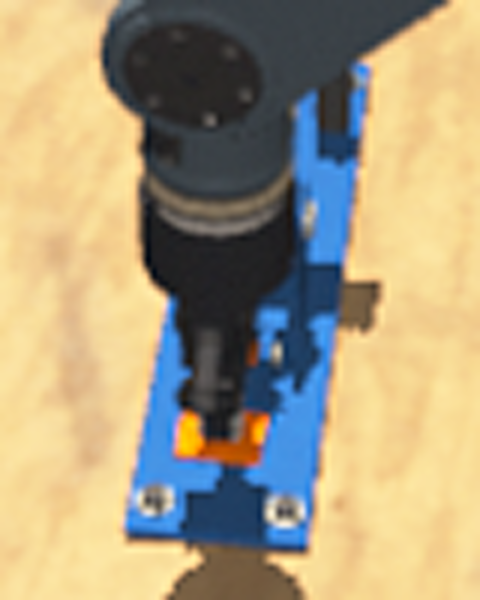

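The fingertips rest on the middle of the tab (crop about (220,430)), which looks lowered. I'll go on until the stop shows in the force.

Emit:
{"op": "arm_command", "data": {
  "series": [
    [[2,0,0,0],[2,0,0,0]]
  ]
}}

```text
t: 5.65
tcp_pos: [0.5686, 0.1666, 0.0242]
tool_rot: [0.464, 0.534, -0.464, 0.534]
force: [-0.1, -0.1, 0.5]
finger_gap: -0.002
```

Emit:
{"op": "arm_command", "data": {
  "series": [
    [[1,0,0,0],[1,0,0,0],[0,0,0,0]]
  ]
}}

```text
t: 5.95
tcp_pos: [0.5684, 0.1667, 0.0224]
tool_rot: [0.464, 0.534, -0.464, 0.534]
force: [0.1, -0.2, 0.5]
finger_gap: 0.006
```

```bash
python3 - <<'E'
from h import *
from station import snapshot,status
import cv2
v=np.load("v.npy");k=10
im=snapshot("side")[:,:,::-1]
x0,y0=280,270
a=cv2.resize(im[y0:y0+55,x0:x0+60],None,fx=k,fy=k,interpolation=2)
def tab(q):
    L=[]
    for dx,dy in((-16,-22),(16,-22),(16,22),(-16,22)):
        X=74+dx;Z=21;L.append([.052+(X*np.cos(q)+Z*np.sin(q))/1e3,dy/1e3,.035+(Z*np.cos(q)-X*np.sin(q))/1e3])
    return rest(v,L)
for q,c in((0,(255,0,0)),(.3,(255,255,0)),(.4,(0,255,0))):
    P=((proj("side",tab(q))-[x0,y0]+.5)*k).astype(int);cv2.polylines(a,[P],True,c,1)
p=status.sense()["tcp_pos"];print(status.sense()["t"])
P=((proj("side",p)-[x0,y0]+.5)*k).astype(int)[0];cv2.circle(a,tuple(int(i) for i in P),4,(255,0,255),-1)
cv2.imwrite("pics/p3.png",a)
E
python3 m.py
```

```text
6.0
t 6.0 tcp [0.5684 0.1667 0.0224] F [0.2 1.1 1. ] gap 0.005741345051964277 
 [[-0.    0.99  0.14]
 [ 0.    0.14 -0.99]
 [-1.   -0.   -0.  ]]
tcp in rest mm [131.9  -0.9  22.4]
tab tool mm [-33.6  -1.    5.9]
pad tool mm [-198.9   -1.2  228. ]
```

View pics/p3.png

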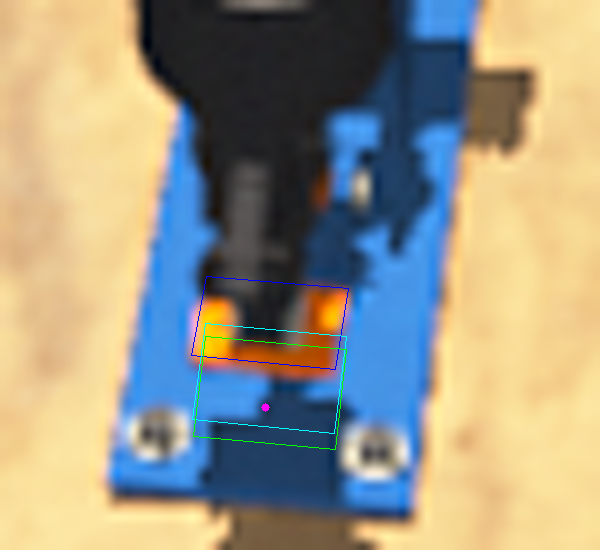

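The tab is still at its rest pose: the blue q=0 outline matches. The visible fingertip ends near crop (270,345), but the reported TCP projects to (265,407), and the force is about zero. So the tips seem to stand roughly 30 mm above the reported height, or to be offset some other way. I'll check the tool offset against the free-space views before going on.

```bash
python3 - <<'E'
from h import *
v=np.load("v.npy")
# seen tip bottom px in p1(p=79),p2(28.2),p3(22.4)
for nm,x,y,z,seen in(("p1",129.8,2,79,(250+193/3.333,210+270/3.333)),("p2",131.9,-.9,28.2,(307.5,303)),("p3",131.9,-.9,22.4,(307,304.3))):
    print(nm,seen,[ (dx,dz,proj("side",rest(v,[(x+dx)/1e3,y/1e3,(z+dz)/1e3]))[0].round(1).tolist()) for dx,dz in((0,0),(14,0),(-14,0),(0,30),(14,30))])
E
```

```text
p1 (307.9057905790579, 291.00810081008103) [(0, 0, [307.0, 297.7]), (14, 0, [306.4, 301.3]), (-14, 0, [307.6, 294.2]), (0, 30, [306.9, 291.1]), (14, 30, [306.3, 294.6])]
p2 (307.5, 303) [(0, 0, [306.1, 309.1]), (14, 0, [305.5, 312.6]), (-14, 0, [306.6, 305.6]), (0, 30, [306.0, 302.7]), (14, 30, [305.4, 306.2])]
p3 (307, 304.3) [(0, 0, [306.1, 310.3]), (14, 0, [305.5, 313.8]), (-14, 0, [306.7, 306.8]), (0, 30, [306.0, 303.9]), (14, 30, [305.4, 307.5])]
```

Emit:
{"op": "arm_command", "data": {
  "series": [
    [[-2,0,0,0],[0,0,0,0]]
  ]
}}

```text
t: 6.2
tcp_pos: [0.5688, 0.1665, 0.0246]
tool_rot: [0.464, 0.534, -0.463, 0.534]
force: [0.6, 0.3, 0.1]
finger_gap: -0.003
```

The offset is the same in all three views, about 30 mm up, which fits the zero force. I'll continue down in small guarded steps until contact.

Emit:
{"op": "arm_command", "data": {
  "series": [
    [[2,0,0,0],[2,0,0,0],[2,0,0,0],[0,0,0,0]]
  ]
}}

```text
t: 6.6
tcp_pos: [0.5687, 0.167, 0.0183]
tool_rot: [0.464, 0.534, -0.463, 0.534]
force: [-0.1, 1.5, 1.0]
finger_gap: 0.004
```

Emit:
{"op": "arm_command", "data": {
  "series": [
    [[2,0,0,0],[2,0,0,0],[0,0,0,0]]
  ]
}}

```text
t: 6.9
tcp_pos: [0.5686, 0.1667, 0.0141]
tool_rot: [0.464, 0.534, -0.463, 0.534]
force: [-0.2, 1.6, 2.4]
finger_gap: 0.003
```

Emit:
{"op": "arm_command", "data": {
  "series": [
    [[2,0,0,0],[2,0,0,0],[0,0,0,0]]
  ]
}}

```text
t: 7.2
tcp_pos: [0.5684, 0.1665, 0.01]
tool_rot: [0.463, 0.534, -0.464, 0.534]
force: [-1.0, 2.1, 2.1]
finger_gap: 0.001
```

Contact shows at about 2–3 N from reported z of 0.016. I'll keep pressing in small steps.

Emit:
{"op": "arm_command", "data": {
  "series": [
    [[2,0,0,0],[2,0,0,0],[2,0,0,0],[0,0,0,0]]
  ]
}}

```text
t: 7.6
tcp_pos: [0.5683, 0.1665, 0.0039]
tool_rot: [0.463, 0.534, -0.464, 0.534]
force: [0.1, 3.5, 1.9]
finger_gap: 0.002
```

```bash
cat > ov.py <<'E'
import sys
from h import *
from station import snapshot,status
import cv2
v=np.load("v.npy");k=10
im=snapshot("side")[:,:,::-1]
x0,y0=280,270
a=cv2.resize(im[y0:y0+55,x0:x0+60],None,fx=k,fy=k,interpolation=2);b=a.copy()
def tab(q):
    L=[]
    for dx,dy in((-16,-22),(16,-22),(16,22),(-16,22)):
        X=74+dx;Z=21;L.append([.052+(X*np.cos(q)+Z*np.sin(q))/1e3,dy/1e3,.035+(Z*np.cos(q)-X*np.sin(q))/1e3])
    return rest(v,L)
for q,c in((0,(255,0,0)),(.3,(255,255,0)),(.4,(0,255,0))):
    P=((proj("side",tab(q))-[x0,y0]+.5)*k).astype(int);cv2.polylines(a,[P],True,c,1)
cv2.imwrite(sys.argv[1],cv2.resize(np.hstack([a,b]),(800,367)))
E
python3 ov.py pics/p4.png
```

```text
(no output)
```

View pics/p4.png

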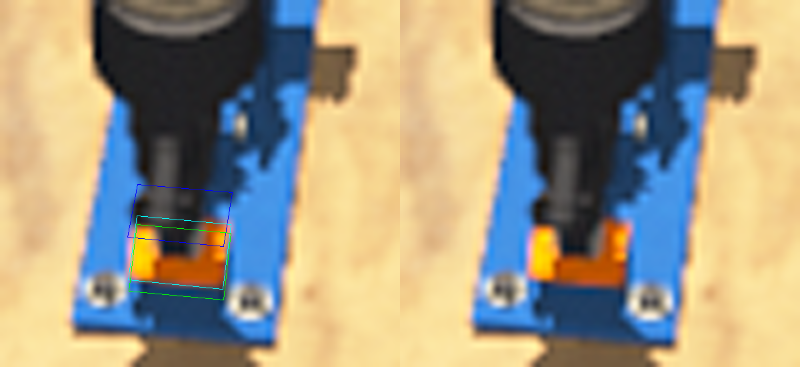

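The tab is down to about q = 0.3 (its lower edge lies on the cyan outline). A little more to reach the stop.

Emit:
{"op": "arm_command", "data": {
  "series": [
    [[2,0,0,0],[1,0,0,0],[0,0,0,0]]
  ]
}}

```text
t: 7.95
tcp_pos: [0.5683, 0.1664, 0.0011]
tool_rot: [0.463, 0.534, -0.464, 0.534]
force: [-1.0, 2.1, 1.8]
finger_gap: -0.001
```

Emit:
{"op": "arm_command", "data": {
  "series": [
    [[2,0,0,0],[1,0,0,0],[0,0,0,0]]
  ]
}}

```text
t: 8.25
tcp_pos: [0.5684, 0.1663, -0.0019]
tool_rot: [0.463, 0.534, -0.464, 0.534]
force: [0.4, -0.1, 1.2]
finger_gap: 0.002
```

Emit:
{"op": "arm_command", "data": {
  "series": [
    [[1,0,0,0],[1,0,0,0],[0,0,0,0]]
  ]
}}

```text
t: 8.55
tcp_pos: [0.5684, 0.1663, -0.0038]
tool_rot: [0.463, 0.534, -0.464, 0.534]
force: [-0.4, 0.2, 1.7]
finger_gap: -0.003
```

Emit:
{"op": "arm_command", "data": {
  "series": [
    [[1,0,0,0],[1,0,0,0],[0,0,0,0]]
  ]
}}

```text
t: 8.85
tcp_pos: [0.5685, 0.1664, -0.0056]
tool_rot: [0.463, 0.534, -0.464, 0.534]
force: [0.3, -1.1, 2.6]
finger_gap: -0.001
```

```bash
python3 ov.py pics/p5.png; python3 m.py
```

```text
t 8.9 tcp [ 0.5685  0.1664 -0.0056] F [-0.3 -1.4  3.1] gap -0.0011635472100799465 
 [[ 0.    0.99  0.14]
 [-0.    0.14 -0.99]
 [-1.    0.    0.  ]]
tcp in rest mm [131.7  -1.   -5.6]
tab tool mm [-61.6  -1.    5.7]
pad tool mm [-226.8   -1.3  227.9]
```

View pics/p5.png

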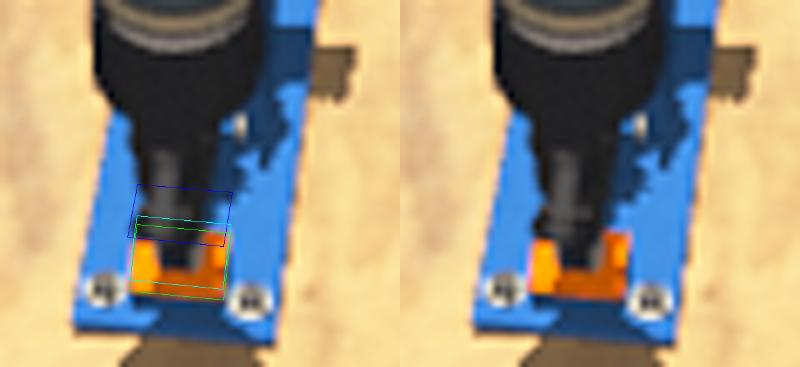

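The tab's lower edge now lies on the green 0.4 rad outline. One last small press to feel the stop.

Emit:
{"op": "arm_command", "data": {
  "series": [
    [[1,0,0,0],[1,0,0,0],[0,0,0,0]]
  ]
}}

```text
t: 9.2
tcp_pos: [0.5687, 0.1663, -0.0063]
tool_rot: [0.464, 0.534, -0.463, 0.534]
force: [-1.7, -1.8, 11.5]
finger_gap: 0.003
```

The stop shows as 11.5 N. Now I'll rise clear and go over to the pad.

Emit:
{"op": "arm_command", "data": {
  "series": [
    [[-10,0,0,0],[-25,0,0,0],[-40,0,0,0],[-40,0,0,0],[-40,0,0,0],[-40,0,0,0],[-40,0,0,0],[-25,0,0,0],[0,0,0,0]]
  ]
}}

```text
t: 10.1
tcp_pos: [0.5713, 0.1672, 0.2569]
tool_rot: [0.466, 0.532, -0.461, 0.536]
force: [-0.4, -0.1, 0.3]
finger_gap: 0.0
```

Emit:
{"op": "arm_command", "data": {
  "series": [
    [[0,0,30,0],[0,0,40,0],[0,0,40,0],[0,0,40,0],[0,0,40,0],[0,0,28,0],[0,0,0,0]]
  ]
}}

```text
t: 10.8
tcp_pos: [0.5989, -0.053, 0.2503]
tool_rot: [0.464, 0.533, -0.465, 0.532]
force: [-0.7, 1.3, 0.1]
finger_gap: -0.0
```

```bash
python3 m.py; python3 - <<'E'
from station import snapshot
import cv2,numpy as np
a=snapshot("side")[180:330,260:360,::-1]
cv2.imwrite("pics/p6.png",cv2.resize(a,(400,600),interpolation=2))
E
```

```text
t 10.8 tcp [ 0.5989 -0.053   0.2503] F [-0.7  1.3  0.1] gap -0.00044750497763147007 
 [[-0.002  0.991  0.136]
 [-0.     0.136 -0.991]
 [-1.    -0.002  0.   ]]
tcp in rest mm [-89.8  -0.6 250.3]
tab tool mm [ 194.2   -0.9 -215.8]
pad tool mm [29.  -0.5  6.3]
```

View pics/p6.png

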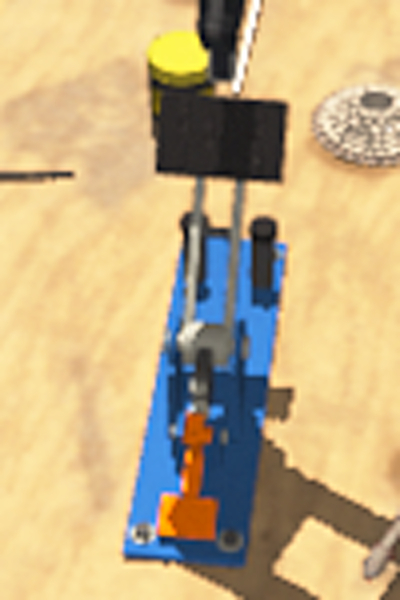

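The tab (crop (188,515)) is still down, and the pad is in full view at (222,135). The fingertip ends near crop (215,80), above the pad. A numeric check of the offset here:

```bash
python3 - <<'E'
from h import *
v=np.load("v.npy")
print("seen tip",(260+215/4,180+80/4))
for dx in(-30,-15,0,15):
  print(dx,[(dz,proj("side",rest(v,[(-89.8+dx)/1e3,0,(250.3+dz)/1e3]))[0].round(1).tolist()) for dz in(0,20,35,50)])
for u in(.132,.165,.198): print(u,proj("side",rest(v,pad(.061,u)))[0].round(1),np.round(pad(.061,u),3))
E
```

```text
seen tip (313.75, 200.0)
-30 [(0, [316.1, 202.2]), (20, [316.2, 197.1]), (35, [316.2, 193.3]), (50, [316.3, 189.4])]
-15 [(0, [315.6, 205.1]), (20, [315.6, 200.0]), (35, [315.7, 196.2]), (50, [315.7, 192.3])]
0 [(0, [315.1, 208.1]), (20, [315.1, 203.0]), (35, [315.1, 199.1]), (50, [315.1, 195.2])]
15 [(0, [314.5, 211.0]), (20, [314.5, 206.0]), (35, [314.6, 202.1]), (50, [314.6, 198.1])]
0.132 [314.4 224.4] [-0.073  0.     0.197]
0.165 [315.2 214. ] [-0.096  0.     0.221]
0.198 [316.1 203.7] [-0.119  0.     0.245]
```

The same roughly +35 mm offset shows here, so contact should come near reported z 0.188. Going down gently.

Emit:
{"op": "arm_command", "data": {
  "series": [
    [[20,0,0,0],[15,0,0,0],[10,0,0,0],[5,0,0,0],[0,0,0,0]]
  ]
}}

```text
t: 11.35
tcp_pos: [0.5985, -0.0484, 0.2014]
tool_rot: [0.463, 0.535, -0.464, 0.533]
force: [0.5, -0.2, -0.7]
finger_gap: 0.006
```

Emit:
{"op": "arm_command", "data": {
  "series": [
    [[4,0,0,0],[4,0,0,0],[4,0,0,0],[0,0,0,0]]
  ]
}}

```text
t: 11.75
tcp_pos: [0.5998, -0.0491, 0.1908]
tool_rot: [0.464, 0.533, -0.463, 0.534]
force: [0.1, 1.3, 2.4]
finger_gap: 0.001
```

Contact is at 2.4 N, as predicted. I'll follow the arc of the pad: down with a small outward shift.

Emit:
{"op": "arm_command", "data": {
  "series": [
    [[4,0,4,0],[4,0,4,0],[4,0,4,0],[5,0,4,0],[5,0,5,0],[5,0,5,0],[5,0,4,0],[0,0,0,0]]
  ]
}}

```text
t: 12.55
tcp_pos: [0.6035, -0.0798, 0.1578]
tool_rot: [0.464, 0.534, -0.464, 0.534]
force: [-0.1, -0.2, 0.2]
finger_gap: -0.003
```

Emit:
{"op": "arm_command", "data": {
  "series": [
    [[5,0,4,0],[5,0,3,0],[5,0,3,0],[5,0,3,0],[5,0,3,0],[0,0,0,0]]
  ]
}}

```text
t: 13.15
tcp_pos: [0.6052, -0.0951, 0.1322]
tool_rot: [0.464, 0.534, -0.464, 0.533]
force: [0.2, -0.4, 0.7]
finger_gap: -0.001
```

```bash
cat > pv.py <<'E'
import sys
from h import *
from station import snapshot
import cv2
v=np.load("v.npy");x0,y0,k=260,170,5
a=cv2.resize(snapshot("side")[y0:y0+120,x0:x0+100,::-1],None,fx=k,fy=k,interpolation=2)
for i,f in enumerate([float(x) for x in sys.argv[2:]]):
    P=rest(v,[pad(f,u,.024,y) for u,y in((.132,-.051),(.198,-.051),(.198,.051),(.132,.051))])
    cv2.polylines(a,[((proj("side",P)-[x0,y0]+.5)*k).astype(int)],True,[(255,0,0),(0,255,0),(0,0,255)][i],1)
cv2.imwrite(sys.argv[1],a)
E
python3 pv.py pics/p7.png 0.061 0.43 0.87; python3 m.py
```

```text
t 13.2 tcp [ 0.6046 -0.0945  0.1322] F [-0.  -0.1  0.3] gap 0.0003499311768620468 
 [[-0.002  0.99   0.14 ]
 [ 0.001  0.14  -0.99 ]
 [-1.    -0.002 -0.002]]
tcp in rest mm [-131.8   -0.5  132.2]
tab tool mm [ 7.660e+01 -1.000e-01 -2.576e+02]
pad tool mm [-89.   -0.7 -35.7]
```

View pics/p7.png

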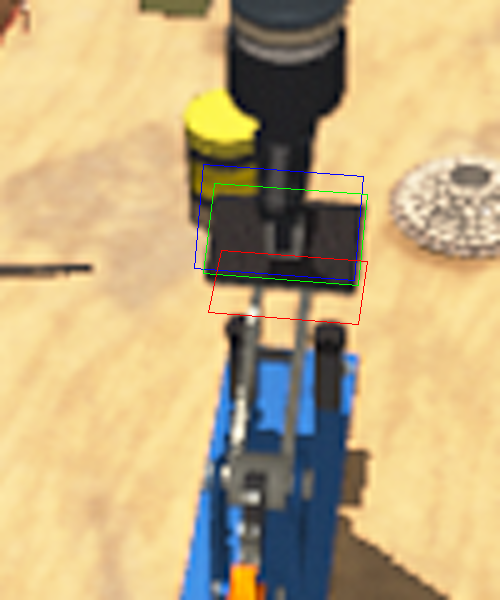

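The pad is moving down: near fold 0.5, just past the green outline, with the fingertip at its middle (285,240). Continuing.

Emit:
{"op": "arm_command", "data": {
  "series": [
    [[5,0,3,0],[5,0,2,0],[5,0,2,0],[5,0,2,0],[5,0,2,0],[5,0,2,0],[5,0,2,0],[0,0,0,0]]
  ]
}}

```text
t: 14.0
tcp_pos: [0.6076, -0.1098, 0.0972]
tool_rot: [0.464, 0.534, -0.464, 0.534]
force: [-0.4, -0.2, -0.2]
finger_gap: 0.003
```

Emit:
{"op": "arm_command", "data": {
  "series": [
    [[4,0,1,0],[4,0,1,0],[3,0,1,0],[3,0,0,0],[0,0,0,0]]
  ]
}}

```text
t: 14.5
tcp_pos: [0.6086, -0.1132, 0.0841]
tool_rot: [0.464, 0.533, -0.464, 0.534]
force: [-0.1, -0.8, 0.4]
finger_gap: 0.003
```

Emit:
{"op": "arm_command", "data": {
  "series": [
    [[2,0,0,0],[2,0,0,0],[0,0,0,0]]
  ]
}}

```text
t: 14.8
tcp_pos: [0.6086, -0.1133, 0.0804]
tool_rot: [0.464, 0.533, -0.464, 0.534]
force: [0.5, -1.5, 3.0]
finger_gap: -0.001
```

Emit:
{"op": "arm_command", "data": {
  "series": [
    [[2,0,0,0],[2,0,0,0],[0,0,0,0]]
  ]
}}

```text
t: 15.1
tcp_pos: [0.6085, -0.1128, 0.0762]
tool_rot: [0.464, 0.534, -0.463, 0.534]
force: [1.9, -2.1, 3.5]
finger_gap: 0.002
```

Emit:
{"op": "arm_command", "data": {
  "series": [
    [[1,0,0,0],[1,0,0,0],[0,0,0,0]]
  ]
}}

```text
t: 15.4
tcp_pos: [0.6085, -0.1128, 0.0759]
tool_rot: [0.464, 0.534, -0.463, 0.534]
force: [-1.1, -1.9, 11.4]
finger_gap: -0.0
```

The stop is reached: z stalls and the force rises. A brief firm hold, then retreat straight up.

Emit:
{"op": "arm_command", "data": {
  "series": [
    [[1,0,0,0],[0,0,0,0],[0,0,0,0],[0,0,0,0]]
  ]
}}

```text
t: 15.8
tcp_pos: [0.6085, -0.1128, 0.0758]
tool_rot: [0.464, 0.533, -0.463, 0.535]
force: [-3.2, -0.5, 15.2]
finger_gap: -0.001
```

Emit:
{"op": "arm_command", "data": {
  "series": [
    [[-5,0,0,0],[-15,0,0,0],[-30,0,0,0],[-40,0,0,0],[-40,0,0,0],[-40,0,0,0],[0,0,0,0],[0,0,0,0]]
  ]
}}

```text
t: 16.6
tcp_pos: [0.6076, -0.1117, 0.2433]
tool_rot: [0.464, 0.534, -0.463, 0.534]
force: [-0.2, -0.5, -0.7]
finger_gap: -0.001
```

```bash
python3 m.py; python3 - <<'E'
from h import *
from station import snapshot
import cv2
v=np.load("v.npy");x0,y0,k=260,200,5
a=cv2.resize(snapshot("side")[y0:y0+120,x0:x0+100,::-1],None,fx=k,fy=k,interpolation=2)
def dr(P,c):cv2.polylines(a,[((proj("side",rest(v,P))-[x0,y0]+.5)*k).astype(int)],True,c,1)
for f,c in((.75,(0,0,255)),(.87,(0,255,0))):dr([pad(f,u,.024,y) for u,y in((.132,-.051),(.198,-.051),(.198,.051),(.132,.051))],c)
for q,c in((.25,(0,0,255)),(.4,(0,255,0))):
    dr([[.052+(X*np.cos(q)+.021*np.sin(q)),y,.035+.021*np.cos(q)-X*np.sin(q)] for X,y in((.058,-.022),(.09,-.022),(.09,.022),(.058,.022))],c)
cv2.imwrite("pics/p8.png",a)
E
```

```text
t 16.6 tcp [ 0.6076 -0.1117  0.2433] F [-0.2 -0.5 -0.7] gap -0.0011186161783500442 
 [[-0.     0.99   0.141]
 [ 0.001  0.141 -0.99 ]
 [-1.    -0.    -0.001]]
tcp in rest mm [-149.2   -1.   243.3]
tab tool mm [ 187.6   -0.5 -274.9]
pad tool mm [ 22.1  -0.9 -53. ]
```

View pics/p8.png

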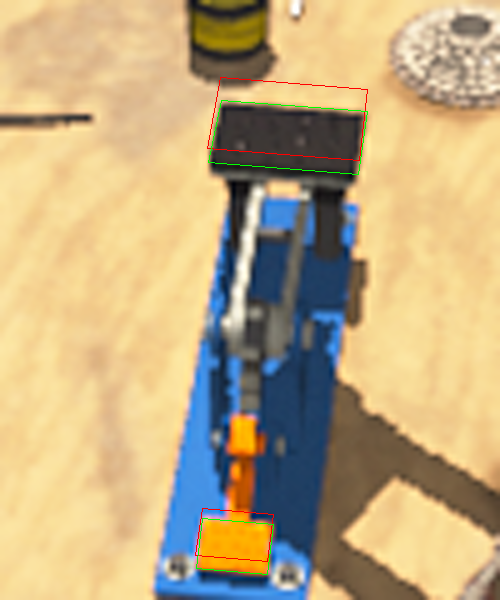

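The pad (288,140) lies on the green level outline and the tab (235,545) on the green 0.4 rad outline. The robot is clear and the grease tub and cassette look undisturbed, so I'm handing in.

```bash
python3 -c "
from station import ticket; print(ticket.sign_off())"
```

```text
the job is handed in; nothing more can be done
None
```

The work rest is folded down flat with the pawl free, and I handed the job in at about 16.6 s on the robot's clock; no verdict was reported.

- **Pawl:** I pressed the orange tab to its stop, where the force rose to 11.5 N. It was still fully down in the last picture, at about 0.4 rad.
- **Arm:** I followed the pad down its arc onto the buffers at 5 mm steps. At the stop the height stalled and the force rose to 11–15 N. The last picture shows the pad on the outline for the arm level (fold about 0.87).
- **Robot and bystanders:** The fingers are well above the pad and the force reads about zero. The grease tub and cassette look unmoved in the last picture. The tape, yellow tub and tyre lever were outside that crop, so I did not check them again, but the tool never came down near them.

**Height disagreement:** the reported TCP height did not match the cameras. The fingertips looked, and by first contact were, about 35 mm higher than reported. My first presses therefore ended above the tab without touching it. I then went by the camera and the contact force, and never found the cause.

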